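# Set the carton stop and start its clamp knob

## Task

Slide the metal stop of the packing fixture gently along until it rests against the carton, without shoving the carton. Then start the black wing knob, which lies loose on top of its stud's thread: turn it backwards (anticlockwise from above) until it clicks down into the thread, then forwards (clockwise) until it comes up firm and holds the clamp plate down. Never force the knob, leave everything else on the bench alone, and let go at the end.

Things in the scene. Friction and masses are not known exactly. Their poses are not given: they have to be found in the camera images.
- stud_foot (a point): Point on the bench (z = 0) on the axis of the upright stud. The flat steel base, 120 x 185 x 12 mm, fixed to the bench, reaches 70 mm from here towards -y, 115 mm towards +y, 60 mm either side in x. +y is the way the stop slides to the carton. The stud (22 mm core, coarse three-start thread of 34 mm outer diameter) is 67 mm high, its top a 13 mm pilot inside the knob; how its thread is turned is not known.
- stop (a joint): Slide of the aluminium stop along the fixture's +y, in m: 0 = fully back (front face 100 mm from the stud axis), grows towards the carton, 0.09 at the end of its slot. Slides with about 2.5 N of friction.
- stop_face (a point): Middle of the front (+y) face of the stop's upright wall, 45 mm above the bench; axes as the fixture's. The wall is 110 mm wide (x), 8 mm thick (y), its top 65 mm above the bench, and is pushed on its back (-y) face. A flat slotted bar, 64 mm wide, its top 19 mm above the bench, runs back from it round the stud.
- carton_face (a point): Middle of the carton's face that looks at the stop, 45 mm above the bench, axes as the fixture's; the carton lies beyond it in +y. Closed cardboard carton 160 (x) x 120 (y) x 85 mm high, 2 to 3.3 kg, loose on the bench, square to the fixture.
- knob_grip (a point): Centre of the wing of the loose black plastic knob, on its axis; z up, x along the wing. Wing 66 long (x), 20 wide (y), 24 mm high (12 above and below this point); under it a round hub 48 mm in diameter, 24 mm high; underside 36 mm below this point. 0.12 kg. At first it rests on top of the thread (this point 72.5 mm above the bench); dropped into the thread, 64; clamped, about 61.
- plate (a joint): How far the sprung steel clamp plate (60 x 60 mm, round the stud under the knob, top 28 mm above the bench when free) is pressed down, in m: 0 = free, 0.0023 or more = clamped, about 0.003 at the knob's firm stop. Spring: 4 N at first, 1.2 N more per mm. The knob stays down by friction.
- base: Base, frame as the stud's foot. The knob, turned backwards 0.3 to 1.45 rad (unknown) it drops 8 mm by its own weight if free to sink, e.g. straddled by the fingers with a few mm of play; within 0.2 rad more it meets a hard rib. Then forwards 1.4 to 1.7 rad, under rising load (0.1 to 0.5 Nm), to a hard stop: firm from 0.4 Nm, over 1 Nm is forced. Forwards before the drop it jams.
Not all that is in view belongs to the job. There is more than one size of the part that bears knob_grip; the job needs the smallest.

How it is judged (in metres and radians):
On the way, in this order (a step that is already met when the one before it is completed fails the run):
1. the stop rests against the carton (gap under 3 mm) (y of carton_face in the frame of stop_face below 0.003 m), for 0.2 s.
2. the knob has dropped into the thread, upright on the stud's axis, its plate not yet pressed down (z of knob_grip in the frame of stud_foot below 0.0665 m and horizontal distance between knob_grip and stud_foot below 0.005 m and angle between knob_grip's own z axis and vertical below 0.12 rad and value of joint plate below 0.0015 m), for 0.1 s.
3. the knob, turned forwards, holds the clamp plate down by 2.3 mm or more (value of joint plate above 0.0023 m), for 0.2 s.
At the end, for the whole second after the job is handed in: The stop's face is within 3 mm of the carton; the knob is on the stud (axis within 5 mm, upright within 0.1 rad), at rest, and by itself holds the clamp plate down by at least 2.3 mm (y of carton_face in the frame of stop_face below 0.003 m and value of joint plate above 0.0023 m and z of knob_grip in the frame of stud_foot below 0.0635 m and horizontal distance between knob_grip and stud_foot below 0.005 m and angle between knob_grip's own z axis and vertical below 0.1 rad and linear speed of knob below 0.01 m/s); the robot touches nothing.
It fails at once if the carton is shoved (moved over 5 mm) (distance of carton_face from where it was at the start of the episode above 0.005 m).
It fails at once if the stop is pressed on the carton with over 40 N (contact force between stop and carton above 40 N).
It fails at once if the knob is forced on the stud's thread (over 120 N in all) (contact force between knob and stud above 120 N).
It fails at once if a bystander is moved by over 15 mm (distance of any of tin, marker, tape, smallbox, driver, water, tin2 from where it was at the start of the episode above 0.015 m).
It also fails if it takes over 64 s, if anything falls off the work surface, if the arm or the gripper's body presses on something with over 40 N, if the wrist force passes 120 N, or if a joint passes its speed limit or range.

## Robot

A 6-joint arm with a two-finger parallel gripper is mounted at the origin on the work surface. World frame = base frame: x ahead of the robot, y to its left, z up, the work surface at z = 0. Lengths are in m, angles in degrees, forces in N, time in s.
With the tool pointing down it reaches from about 0.35 to 0.875 m from the base axis. Payload 4.2 kg.
Tool frame: the origin (TCP) lies on the centre line of the jaws, within the pads' length; the fingertips stand 25 mm ahead of it and the grasp point (between the pads) lies 6 mm ahead of it; z points along the fingers, y is the line along which they close (so a half turn about z gives the same grasp; the last joint's range is limited). The gripper opens to 87 mm and grips with 3 to 60 N. Pads are 19 mm wide; open, the fingers measure 117 mm over their backs; the gripper's body (75 mm by 190 mm) begins 51 mm behind the grasp point.
Start: joints at [88.041, 22.042, 0.453, 0, -68.411, -14.817], TCP at [0.18, 0.598, 0.248] pointing down, gripper open.
Joint ranges: [-179.83, 179.83], [-69.29, 118.12], [-61.27, 80.66], [-181.25, 117.63], [-171.15, -9.14], [-177.46, 177.46]. Speed limits (degrees/s): [159.86, 159.86, 180, 180, 180, 180].

## Interface

Orientations are given as a 3x3 rotation matrix whose columns are the frame's x, y, z axes.
In Python, from station import r gives the robot as it stands.
- The arm moves only by the tool move_arm, never from a script. Its argument "series" is a list of rows, each an object with "grip": the opening, from 0 (shut) to 1 (fully open); "xyz": the shift along the tool's x, y, z in mm, a list of three; "angular": the turn, a rotation vector about the tool's x, y, z in rad, a list of three. A call has 1 to 10 rows; each row is the pose to reach, as a shift and turn from the pose commanded when the call began, along the tool's axes at that moment; what a row does not reach only later rows make up. A row lasts 1/10 s, in which the tool goes at most 50 mm and 8.59 degrees, less where a joint would pass 70% of its speed; a pose out of reach is approached as far as the arm can. A call with a gripper value outside its range is refused whole. The fingers move at their own pace and stop on an object; the grip force is fixed at half the most. Time passes only in rows, so rows that repeat a pose let the fingers close. It gives the time, the measured TCP pose, the force, the opening and the grip force at its end, in the units of the state.
- r.sense(): the state, without advancing time (a new reading comes with each control period).
- r.capture(name): name is "side" or "top" or "wrist"; returns a dict with "img" (400x640x3 uint8, red, green, blue), "camera_matrix" (3x3 intrinsics, pixels), "rvec" (rotation vector, rad) and "tvec" (3), from world to camera coordinates, as OpenCV has them; the wrist camera has in their place "hand_eye" (4x4, takes a point from camera to tool coordinates, whose origin is the TCP and whose axes are the flange's). Camera axes: x right, y down, z forward; pixel columns grow to the right and rows downward; lengths in m; the calibration is good to about 2 mm. A picture is of the moment at which its call begins: read the wrist's pose just before it. There is no depth.
- r.finish_job(): hands the job in; it is judged then, once.
The state is a dict: "time_s": time; "joints": joint angles; "joint_velocities": joint speeds; "effort": joint torques, N m; "tcp_pos": TCP position; "ee_rot": TCP orientation; "wrist_force": force on the tool from outside, world axes, zero at the start; "moment": the same for the moment, N m; "gripper_width": opening from 0.0 (shut) to 1.0 (fully open); "gripper_force": force on a finger pad.
Only numpy, scipy, OpenCV 4.12 (cv2) and the standard library are available. Lean on these libraries where they do the work, as an engineer would, in place of code of your own. Each camera call takes 0.05 s, during which the arm holds its last target. There are 200 camera calls.

## Working session

There is one attempt and no reset: what is moved stays moved. The work goes in short steps, Python scripts to look and compute and a tool call to move; the robot and the scene stay as the last step left them, time stands still between calls to the robot, and variables do not carry over. Pictures are saved under pics/ and viewed, at most 10 in all, crops included, and the job is handed in when it is done.

Besides the shell and the picture viewer there is one more tool, called as name(argument=value, ...), one argument or row to a line, values as JSON. move_arm: Moves the arm, as the interface text tells. Its arguments: {"type":"object","properties":{"series":{"type":"array"}},"required":["series"]}

```bash
mkdir -p pics; cat > h.py <<'E'
import numpy as np, cv2
from station import r
def save(name,fn):
    c=r.capture(name); cv2.imwrite('pics/'+fn,c['img'][:,:,::-1]); np.save('pics/'+fn+'.npy',{k:v for k,v in c.items()},allow_pickle=True); return c
def load(fn): return np.load('pics/'+fn+'.npy',allow_pickle=True).item()
def ray(c,uv,s=None):
    K=np.array(c['camera_matrix']); d=np.linalg.inv(K)@np.array([uv[0],uv[1],1.])
    if 'rvec' in c:
        R=cv2.Rodrigues(np.array(c['rvec'],float))[0]; t=np.array(c['tvec'],float).ravel()
        return -R.T@t, R.T@d
    H=np.array(c['hand_eye']); R=np.array(s['ee_rot']); p=np.array(s['tcp_pos'])
    return p+R@H[:3,3], R@H[:3,:3]@d
def onz(c,uv,z,s=None):
    o,d=ray(c,uv,s); return o+d*(z-o[2])/d[2]
E
python3 - <<'E'
from h import *
s=r.sense(); print(s['time_s'],s['tcp_pos'],np.round(s['ee_rot'],3).tolist(),s['wrist_force'],s['gripper_width'])
for n in ('top','side'):
    c=save(n,n+'1.png'); print(n,ray(c,(320,200)))
E
```

```text
0.0 [0.1802195  0.59786981 0.24648389] [[0.957, -0.289, -0.001], [-0.289, -0.957, -0.002], [0.0, 0.002, -1.0]] [-0.46530457  0.2639954   0.08431401] 1.00105233191793
top (array([ 0.37545547, -0.04433524,  0.70468044]), array([ 0.22177864,  0.03289525, -0.97485653]))
side (array([ 0.28898097, -0.58084646,  0.5139272 ]), array([ 0.33104578,  0.73036728, -0.59751126]))
```

View pics/top1.png

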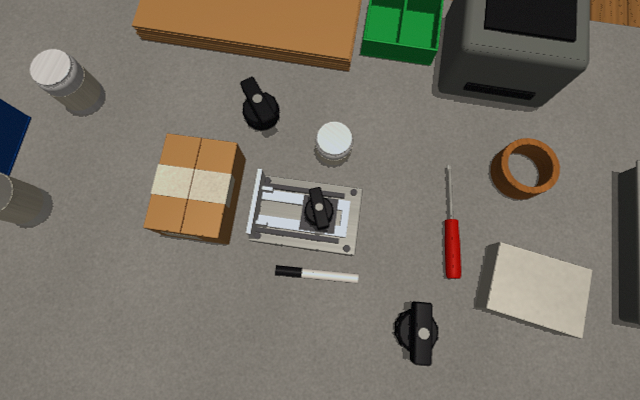

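View pics/side1.png

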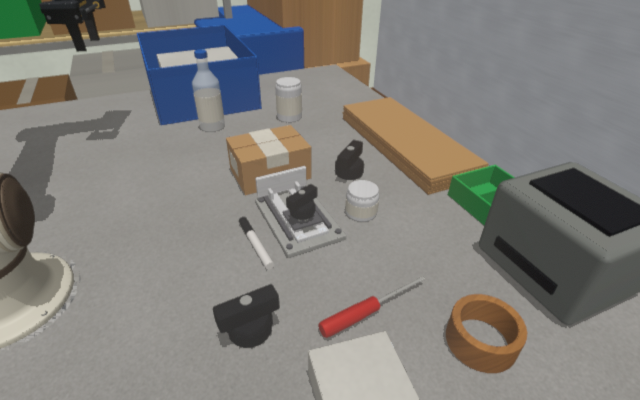

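Knob candidates in the top view are (319,207) on the fixture's stud, (260,105) and (417,333), both loose on the bench. The one at (319,207) is the smallest and sits on the stud, so it fits. I'll confirm it in an enlarged crop.

```bash
python3 - <<'E'
from h import *
c=load('top1.png'); s=c['img'][120:270,135:375,::-1]
cv2.imwrite('pics/crop1.png',cv2.resize(s,(800,500),interpolation=cv2.INTER_CUBIC))
for n,uv,z in [('knob',(319,207),.0845),('knobB',(260,105),.08),('knobC',(424,333),.08),('base c1',(362,188),.012),('base c2',(354,254),.012),('base c3',(248,238),.012),('stop top a',(260,171),.065),('stop top b',(249,234),.065),('carton tr',(245,145),.085),('carton br',(230,241),.085),('ctl',(170,134),.085)]:
    print(n,np.round(onz(c,uv,z),4))
E
```

```text
knob [ 0.5051 -0.0238  0.0845]
knobB [0.6626 0.1055 0.08  ]
knobC [ 0.3468 -0.2084  0.08  ]
base c1 [ 0.5677 -0.0908  0.012 ]
base c2 [ 0.4499 -0.0945  0.012 ]
base c3 [0.445  0.0899 0.012 ]
stop top a [0.5523 0.0841 0.065 ]
stop top b [0.4462 0.0794 0.065 ]
carton tr [0.5861 0.1136 0.085 ]
carton br [0.4282 0.1021 0.085 ]
ctl [0.5834 0.2401 0.085 ]
```

View pics/crop1.png

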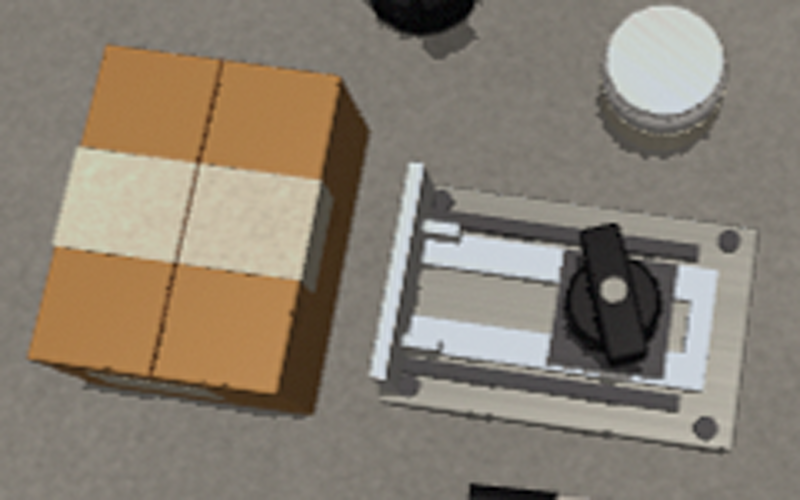

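The crop confirms it: the smallest knob is on the stud, with its wing's top face running from about (315,188) to (323,228) in full-image pixels. The stop wall stands left of it, with a gap of about 25 mm to the carton. Next I'll work out the angles and the approach move.

```bash
cat >> h.py <<'E'
def go(p,yaw=None):
    """shift (mm, tool axes) and turn to reach p with tool y axis at yaw (deg), tool down"""
    s=r.sense(); R=np.array(s['ee_rot']); d=1000*R.T@(np.array(p)-s['tcp_pos'])
    a=np.zeros(3)
    if yaw is not None:
        y=np.radians(yaw); Y=np.array([np.cos(y),np.sin(y),0]); Z=np.array([0,0,-1.]); T=np.stack([np.cross(Y,Z),Y,Z],1)
        a=cv2.Rodrigues(R.T@T)[0].ravel()
    print('t',s['time_s'],'tcp',np.round(s['tcp_pos'],4),'F',np.round(s['wrist_force'],1),'M',np.round(s['moment'],2),'j6',round(s['joints'][5],1),'->',np.round(d,1),np.round(a,3))
E
python3 - <<'E'
from h import *
c=load('top1.png')
a,b=onz(c,(315,188),.0845),onz(c,(323.4,228),.0845); d=a-b
print(np.linalg.norm(d),np.degrees(np.arctan2(d[1],d[0])),(a+b)/2)
go([.503,.04,.2],92)
go([.503,.04,.065],92)
E
```

```text
0.06563157399928443 21.61898357689063 [ 0.50397934 -0.02425243  0.0845    ]
t 0.1 tcp [0.1803 0.5979 0.2466] F [-0.2  0.1  0.4] M [0.01 0.02 0.01] j6 -14.8 -> [470.1 440.9  47.5] [ 0.    -0.003  2.814]
t 0.1 tcp [0.1803 0.5979 0.2466] F [-0.2  0.1  0.4] M [0.01 0.02 0.01] j6 -14.8 -> [470.1 440.6 182.5] [ 0.    -0.003  2.814]
```

move_arm(
  series=[
    {"grip":0,"xyz":[40,36,-10],"angular":[0,0,0.14]},
    {"grip":0,"xyz":[75,70,-20],"angular":[0,0,0.28]},
    {"grip":0,"xyz":[110,103,-20],"angular":[0,0,0.42]},
    {"grip":0,"xyz":[145,136,-20],"angular":[0,0,0.56]},
    {"grip":0,"xyz":[180,169,-20],"angular":[0,0,0.7]},
    {"grip":0,"xyz":[215,202,-20],"angular":[0,0,0.84]},
    {"grip":0,"xyz":[250,235,-20],"angular":[0,0,0.98]},
    {"grip":0,"xyz":[285,268,-20],"angular":[0,0,1.12]},
    {"grip":0,"xyz":[320,301,-20],"angular":[0,0,1.26]},
    {"grip":0,"xyz":[350,330,-20],"angular":[0,0,1.4]},
  ],
)

```text
time_s: 1.1
tcp_pos: [0.4206, 0.1792, 0.2674]
ee_rot: [[-0.128, -0.992, -0.0], [-0.992, 0.128, -0.0], [0.0, 0.0, -1.0]]
wrist_force: [0.8, 1.0, -0.1]
gripper_width: 0.171
gripper_force: 0.0
```

```bash
python3 - <<'E'
from h import *
go([.503,.04,.2],92)
E
```

```text
t 1.1 tcp [0.4206 0.1792 0.2674] F [ 0.8  1.  -0.1] M [ 0.08 -0.1   0.  ] j6 -50.9 -> [127.5 -99.5  67.4] [ 0.    -0.     1.408]
```

move_arm(
  series=[
    {"grip":0,"xyz":[30,-24,7],"angular":[0,0,0.14]},
    {"grip":0,"xyz":[60,-48,20],"angular":[0,0,0.28]},
    {"grip":0,"xyz":[90,-72,40],"angular":[0,0,0.42]},
    {"grip":0,"xyz":[110,-88,50],"angular":[0,0,0.56]},
    {"grip":0,"xyz":[125,-97,60],"angular":[0,0,0.7]},
    {"grip":0,"xyz":[125,-97,67],"angular":[0,0,0.84]},
    {"grip":0,"xyz":[125,-97,67],"angular":[0,0,0.98]},
    {"grip":0,"xyz":[125,-97,67],"angular":[0,0,1.12]},
    {"grip":0,"xyz":[125,-97,67],"angular":[0,0,1.26]},
    {"grip":0,"xyz":[125,-97,67],"angular":[0,0,1.4]},
  ],
)

```text
time_s: 2.1
tcp_pos: [0.501, 0.0454, 0.2001]
ee_rot: [[-0.999, -0.043, -0.001], [-0.043, 0.999, -0.0], [0.001, -0.0, -1.0]]
wrist_force: [-0.0, -0.4, -0.4]
gripper_width: 0.004
gripper_force: 0.0
```

```bash
python3 - <<'E'
from h import *
go([.503,.04,.065],92)
s=r.sense(); c=save('wrist','w1.png'); c=load('w1.png'); c['s']=dict(ee_rot=np.array(s['ee_rot']),tcp_pos=np.array(s['tcp_pos'])); np.save('pics/w1.png.npy',c,allow_pickle=True)
E
```

```text
t 2.1 tcp [0.501  0.0454 0.2001] F [-0.  -0.4 -0.4] M [ 0.03 -0.18  0.04] j6 -111.2 -> [ -1.9  -5.4 135.1] [-0.    -0.001  0.008]
```

View pics/w1.png

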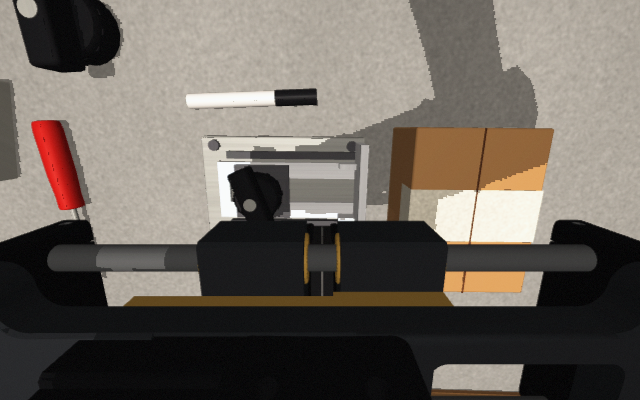

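The wrist view shows the knob's stud end at (249,206), the wall top at columns 359-369 near row 148, and the carton's top edge at (413,130).

```bash
python3 - <<'E'
from h import *
c=load('w1.png'); s=c['s']
for n,uv,z in [('knob',(249,206),.0845),('wall back',(360,148),.065),('wall front',(369,148),.065),('carton',(413,130),.085),('carton2',(405,190),.085),('wing tip',(240,168),.0845),('base',(203,138),.012)]: print(n,np.round(onz(c,uv,z,s),4))
E
```

```text
knob [ 0.5076 -0.0217  0.0845]
wall back [0.4515 0.0794 0.065 ]
wall front [0.4511 0.0879 0.065 ]
carton [0.4329 0.1212 0.085 ]
carton2 [0.486  0.1205 0.085 ]
wing tip [ 0.4726 -0.0291  0.0845]
base [ 0.4516 -0.0902  0.012 ]
```

move_arm(
  series=[
    {"grip":0,"xyz":[-2,-4,45],"angular":[0,0,0]},
    {"grip":0,"xyz":[-2,-5,90],"angular":[0,0,0]},
    {"grip":0,"xyz":[-2,-5,120],"angular":[0,0,0]},
    {"grip":0,"xyz":[-2,-5,135],"angular":[0,0,0]},
    {"grip":0,"xyz":[-2,-5,135],"angular":[0,0,0]},
  ],
)

```text
time_s: 2.65
tcp_pos: [0.5017, 0.0399, 0.063]
ee_rot: [[-0.999, -0.05, -0.006], [-0.05, 0.999, -0.002], [0.006, -0.002, -1.0]]
wrist_force: [-0.1, 0.1, 0.8]
gripper_width: 0.005
gripper_force: 0.0
```

move_arm(
  series=[
    {"grip":0,"xyz":[0,8,0],"angular":[0,0,0]},
    {"grip":0,"xyz":[0,14,0],"angular":[0,0,0]},
    {"grip":0,"xyz":[0,17,0],"angular":[0,0,0]},
    {"grip":0,"xyz":[0,20,0],"angular":[0,0,0]},
    {"grip":0,"xyz":[0,23,0],"angular":[0,0,0]},
    {"grip":0,"xyz":[0,26,0],"angular":[0,0,0]},
    {"grip":0,"xyz":[0,29,0],"angular":[0,0,0]},
    {"grip":0,"xyz":[0,32,0],"angular":[0,0,0]},
    {"grip":0,"xyz":[0,34,0],"angular":[0,0,0]},
    {"grip":0,"xyz":[0,35,0],"angular":[0,0,0]},
  ],
)

```text
time_s: 3.65
tcp_pos: [0.5018, 0.0754, 0.0655]
ee_rot: [[-0.999, -0.049, -0.0], [-0.049, 0.999, -0.0], [0.0, -0.0, -1.0]]
wrist_force: [1.3, -3.0, 0.6]
gripper_width: 0.004
gripper_force: 1.3
```

```bash
python3 - <<'E'
from h import *
s=r.sense(); print(s['wrist_force'],s['tcp_pos'])
for n in ('top',):
    c=save(n,n+'2.png'); cv2.imwrite('pics/crop2.png',cv2.resize(c['img'][110:270,140:380,::-1],(780,520),interpolation=cv2.INTER_CUBIC))
E
```

```text
[ 1.31961332 -2.99436128  0.56192789] [0.50182107 0.07544616 0.06553856]
```

View pics/crop2.png

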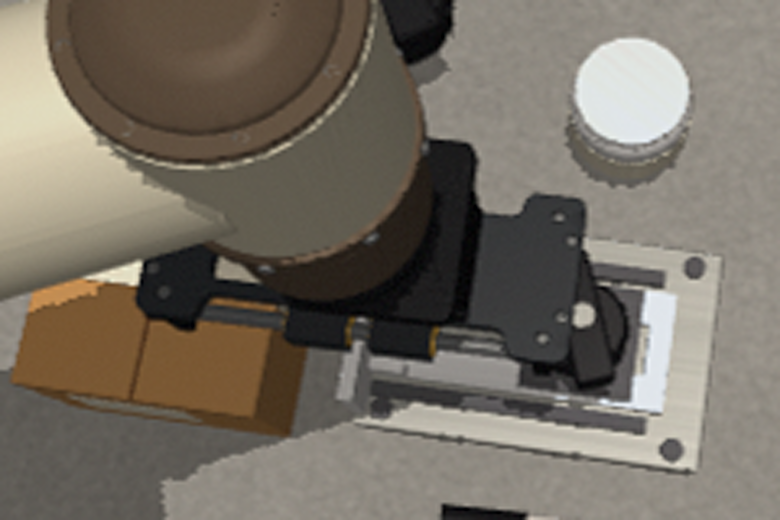

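Stop force is 3 N (friction only). The wall edge is at about (340,400) and the carton's top edge at about (252,418) in the crop, so 20-30 mm of gap remains. The carton's face is at y of about 0.12, matching the wrist view; I had first picked the bottom edge. I'll go on gently.

move_arm(
  series=[
    {"grip":0,"xyz":[0,2,0],"angular":[0,0,0]},
    {"grip":0,"xyz":[0,4,0],"angular":[0,0,0]},
    {"grip":0,"xyz":[0,6,0],"angular":[0,0,0]},
    {"grip":0,"xyz":[0,8,0],"angular":[0,0,0]},
    {"grip":0,"xyz":[0,10,0],"angular":[0,0,0]},
    {"grip":0,"xyz":[0,12,0],"angular":[0,0,0]},
    {"grip":0,"xyz":[0,13,0],"angular":[0,0,0]},
    {"grip":0,"xyz":[0,14,0],"angular":[0,0,0]},
  ],
)

```text
time_s: 4.5
tcp_pos: [0.5013, 0.0898, 0.0656]
ee_rot: [[-0.999, -0.049, 0.0], [-0.049, 0.999, 0.0], [-0.0, 0.0, -1.0]]
wrist_force: [2.1, -2.9, -0.1]
gripper_width: 0.007
gripper_force: 1.2
```

```bash
python3 - <<'E'
from h import *
c=save('top','top3.png'); c1=load('top1.png')
print(c['img'][228:236,210:256].astype(int).sum(2)[::4])
for n,uv,z in [('wall',(244.6,233),.065),('carton',(217.5,238.6),.085)]: print(n,onz(c,uv,z))
E
```

```text
[[268 267 266 264 269 270 269 266 264 227 161 157 161 160 156 156 158 155
  159 152 151 146 209 272 276 368 443 436 448 401 255 253 255 251 250 258
  255 259 268 244 240 288 229 151 153 156]
 [267 266 265 267 266 270 272 266 248 180 152 156 158 153 157 161 156 156
  159 148 149 188 256 274 262 265 266 272 300 271 260 253 250 250 254 266
  267 277 275 269 283 308 308 313 314 260]]
wall [0.44651902 0.08672331 0.065     ]
carton [0.42844977 0.12202157 0.085     ]
```

move_arm(
  series=[
    {"grip":0,"xyz":[0,2,0],"angular":[0,0,0]},
    {"grip":0,"xyz":[0,4,0],"angular":[0,0,0]},
    {"grip":0,"xyz":[0,6,0],"angular":[0,0,0]},
    {"grip":0,"xyz":[0,7,0],"angular":[0,0,0]},
  ],
)

```text
time_s: 4.95
tcp_pos: [0.5009, 0.0968, 0.0656]
ee_rot: [[-0.999, -0.049, 0.0], [-0.049, 0.999, 0.0], [-0.0, 0.0, -1.0]]
wrist_force: [2.5, -2.9, -0.3]
gripper_width: 0.002
gripper_force: 1.2
```

move_arm(
  series=[
    {"grip":0,"xyz":[0,1,0],"angular":[0,0,0]},
    {"grip":0,"xyz":[0,2,0],"angular":[0,0,0]},
    {"grip":0,"xyz":[0,2,0],"angular":[0,0,0]},
  ],
)

```text
time_s: 5.25
tcp_pos: [0.5007, 0.0988, 0.0656]
ee_rot: [[-0.999, -0.049, -0.0], [-0.049, 0.999, 0.0], [-0.0, 0.0, -1.0]]
wrist_force: [0.8, -1.6, -0.1]
gripper_width: 0.005
gripper_force: 0.7
```

```bash
python3 - <<'E'
from h import *
c=save('top','top4.png')
i=c['img'].astype(int)
for v in (226,230): print(v,i[v,212:246].sum(1))
c=load('top3.png')
for v in (226,230): print(v,c['img'].astype(int)[v,212:246].sum(1))
for n,uv,z in [('wall',(234.7,228),.065),('carton',(219,230),.085)]: print(n,onz(c,uv,z))
E
```

```text
226 [267 272 265 267 265 269 270 255 201 149 157 163 161 160 161 155 143 261
 407 438 439 450 388 223 255 252 256 254 258 264 273 267 267 270]
230 [265 263 265 267 267 270 268 216 147 159 159 156 161 156 154 154 200 339
 431 438 447 400 259 254 252 252 251 259 267 262 265 269 273 269]
226 [262 268 269 269 263 265 269 257 202 140 158 157 163 155 158 159 155 156
 156 152 192 260 248 322 450 436 443 423 332 250 255 256 251 257]
230 [266 269 270 272 270 275 266 211 147 155 159 156 157 157 162 157 154 156
 150 165 226 266 330 426 444 441 456 398 226 257 252 249 255 258]
wall [0.45161629 0.10415591 0.065     ]
carton [0.44189973 0.1228642  0.085     ]
```

move_arm(
  series=[
    {"grip":0,"xyz":[0,2,0],"angular":[0,0,0]},
    {"grip":0,"xyz":[0,4,0],"angular":[0,0,0]},
    {"grip":0,"xyz":[0,4,0],"angular":[0,0,0]},
  ],
)

```text
time_s: 5.6
tcp_pos: [0.5004, 0.1028, 0.0655]
ee_rot: [[-0.999, -0.049, -0.0], [-0.049, 0.999, 0.0], [0.0, 0.0, -1.0]]
wrist_force: [0.5, -1.2, 1.4]
gripper_width: 0.007
gripper_force: 0.8
```

move_arm(
  series=[
    {"grip":0,"xyz":[0,1,0],"angular":[0,0,0]},
    {"grip":0,"xyz":[0,2,0],"angular":[0,0,0]},
  ],
)

```text
time_s: 5.8
tcp_pos: [0.5003, 0.1045, 0.0655]
ee_rot: [[-0.999, -0.049, -0.0], [-0.049, 0.999, -0.0], [0.0, -0.0, -1.0]]
wrist_force: [0.8, -2.7, -0.2]
gripper_width: 0.006
gripper_force: 1.3
```

move_arm(
  series=[
    {"grip":0,"xyz":[0,1,0],"angular":[0,0,0]},
    {"grip":0,"xyz":[0,1.5,0],"angular":[0,0,0]},
  ],
)

```text
time_s: 6.0
tcp_pos: [0.5003, 0.1061, 0.0655]
ee_rot: [[-0.999, -0.049, -0.0], [-0.049, 0.999, -0.0], [0.0, -0.0, -1.0]]
wrist_force: [1.8, -1.9, 1.0]
gripper_width: -0.002
gripper_force: 1.3
```

Still only friction, so I'll carry on in small steps.

move_arm(
  series=[
    {"grip":0,"xyz":[0,1,0],"angular":[0,0,0]},
    {"grip":0,"xyz":[0,1.5,0],"angular":[0,0,0]},
  ],
)

```text
time_s: 6.2
tcp_pos: [0.5002, 0.1076, 0.0655]
ee_rot: [[-0.999, -0.049, -0.0], [-0.049, 0.999, -0.0], [0.0, 0.0, -1.0]]
wrist_force: [2.2, -2.2, 0.5]
gripper_width: 0.004
gripper_force: 1.3
```

```bash
python3 - <<'E'
from h import *
s=r.sense();print(s['wrist_force'],s['tcp_pos'])
c=save('top','top5.png')
i=c['img'].astype(int)
for v in (222,226,230): print(v,i[v,212:246].sum(1))
E
```

```text
[ 2.22582041 -2.1685938   0.46819224] [0.50023336 0.10761851 0.06554818]
222 [268 268 267 268 267 271 268 263 250 191 158 152 193 344 444 439 454 402
 257 256 258 249 248 257 274 282 279 289 285 288 286 288 288 270]
226 [270 267 269 269 269 267 269 263 203 147 151 170 329 456 433 446 413 295
 252 255 256 250 254 262 273 276 282 283 275 273 272 269 263 271]
230 [259 258 281 289 363 433 291 225 155 154 150 165 238 368 494 485 312 256
 256 255 253 254 263 276 276 264 265 270 268 259 264 274 274 266]
```

```bash
python3 - <<'E'
from h import *
c=load('top5.png')
print(onz(c,(223.8,226),.065),onz(c,(220.2,226),.085))
E
```

```text
[0.45170828 0.12216325 0.065     ] [0.44834108 0.12248748 0.085     ]
```

move_arm(
  series=[
    {"grip":0,"xyz":[0,0.7,0],"angular":[0,0,0]},
    {"grip":0,"xyz":[0,1,0],"angular":[0,0,0]},
  ],
)

```text
time_s: 6.45
tcp_pos: [0.5002, 0.1084, 0.0656]
ee_rot: [[-0.999, -0.049, -0.0], [-0.049, 0.999, -0.0], [0.0, -0.0, -1.0]]
wrist_force: [2.5, -4.4, 0.2]
gripper_width: 0.005
gripper_force: 2.3
```

move_arm(
  series=[
    {"grip":0,"xyz":[0,0.5,0],"angular":[0,0,0]},
    {"grip":0,"xyz":[0,0.8,0],"angular":[0,0,0]},
  ],
)

```text
time_s: 6.65
tcp_pos: [0.5002, 0.1085, 0.0655]
ee_rot: [[-0.999, -0.049, -0.001], [-0.049, 0.999, -0.001], [0.001, -0.001, -1.0]]
wrist_force: [3.8, -7.2, -0.3]
gripper_width: 0.004
gripper_force: 3.9
```

The stop is in contact: 7 N and the TCP stalled. I'll back off, then go to the knob.

move_arm(
  series=[
    {"grip":0,"xyz":[0,-3,0],"angular":[0,0,0]},
    {"grip":0,"xyz":[0,-20,0],"angular":[0,0,0]},
    {"grip":0,"xyz":[0,-30,-40],"angular":[0,0,0]},
    {"grip":0.3,"xyz":[0,-50,-80],"angular":[0,0,0]},
    {"grip":0.6,"xyz":[-15,-85,-100],"angular":[0,0,-0.1]},
    {"grip":0.6,"xyz":[-30,-115,-115],"angular":[0,0,-0.25]},
    {"grip":0.6,"xyz":[-50,-135,-115],"angular":[0,0,-0.33]},
    {"grip":0.6,"xyz":[-50,-135,-115],"angular":[0,0,-0.33]},
  ],
)

```text
time_s: 7.45
tcp_pos: [0.5585, -0.0244, 0.1808]
ee_rot: [[-0.93, -0.368, 0.002], [-0.368, 0.93, 0.001], [-0.002, 0.0, -1.0]]
wrist_force: [-0.4, -0.0, 0.1]
gripper_width: 0.374
gripper_force: 0.0
```

```bash
python3 - <<'E'
from h import *
go([.506,-.024,.125],111.6)
s=r.sense(); c=save('wrist','w2.png'); c=load('w2.png'); c['s']=dict(ee_rot=np.array(s['ee_rot']),tcp_pos=np.array(s['tcp_pos'])); np.save('pics/w2.png.npy',c,allow_pickle=True)
E
```

```text
t 7.45 tcp [ 0.5585 -0.0244  0.1808] F [-0.4 -0.   0.1] M [ 0.08 -0.07 -0.05] j6 -82.5 -> [48.8 19.6 55.7] [ 0.     0.002 -0.   ]
```

View pics/w2.png

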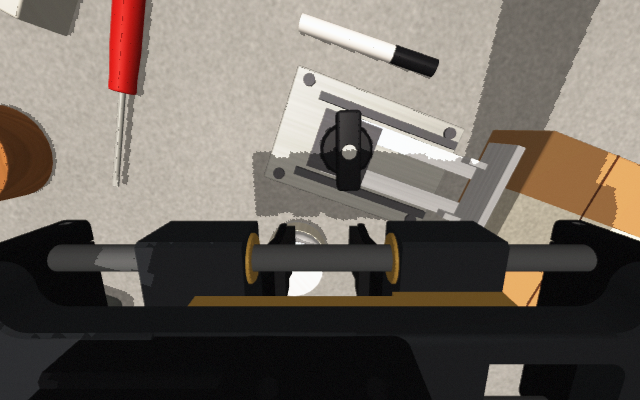

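The wrist view shows the knob's stud end at (349,152) and the wing running (348,111)-(348,190), already aligned with the tool's x axis. The stop stands against the carton.

```bash
python3 - <<'E'
from h import *
c=load('w2.png'); s=c['s']; g=c['img'].astype(int).sum(2)
p=onz(c,(349,152),.0845,s); a=onz(c,(348,111),.0845,s); b=onz(c,(348,190),.0845,s)
print(p,a,b,np.linalg.norm(a-b),(a+b)/2,np.degrees(np.arctan2(*(a-b)[1::-1])))
go([p[0],p[1],.125],111.6)
for n,uv in [('c1',(297,66)),('c2',(264,177)),('c3',(465,126))]: print(n,onz(c,uv,.012,s))
E
```

```text
[ 0.50655    -0.02125625  0.0845    ] [ 0.47748797 -0.03447678  0.0845    ] [ 0.53599314 -0.00964156  0.0845    ] 0.06355818547324323 [ 0.50674055 -0.02205917  0.0845    ] -156.99896687841127
t 7.5 tcp [ 0.5569 -0.0235  0.18  ] F [-1.3 -0.  -0.7] M [ 0.12 -0.09  0.03] j6 -82.6 -> [46.  20.5 55.1] [ 0.001 -0.    -0.001]
c1 [ 0.45103464 -0.09364478  0.012     ]
c2 [ 0.56882594 -0.08814113  0.012     ]
c3 [0.44033706 0.08934399 0.012     ]
```

move_arm(
  series=[
    {"grip":0.5,"xyz":[35,15,0],"angular":[0,0,0]},
    {"grip":0.5,"xyz":[46,19,20],"angular":[0,0,0]},
    {"grip":0.5,"xyz":[46,19,50],"angular":[0,0,0]},
    {"grip":0.5,"xyz":[46,19,55],"angular":[0,0,0]},
    {"grip":0.5,"xyz":[46,19,55],"angular":[0,0,0]},
  ],
)

```text
time_s: 8.0
tcp_pos: [0.5061, -0.0219, 0.1248]
ee_rot: [[-0.929, -0.37, -0.003], [-0.37, 0.929, -0.001], [0.003, 0.0, -1.0]]
wrist_force: [0.3, 0.3, 1.1]
gripper_width: 0.5
gripper_force: 0.0
```

```bash
python3 - <<'E'
from h import *
go([.506,-.0225,.089],112.5)
E
```

```text
t 8.0 tcp [ 0.5061 -0.0219  0.1248] F [0.3 0.3 1.1] M [ 0.06 -0.16 -0.02] j6 -84.2 -> [ 0.2 -0.5 35.8] [ 0.    -0.003 -0.013]
```

move_arm(
  series=[
    {"grip":0.5,"xyz":[0,0,15],"angular":[0,0,-0.013]},
    {"grip":0.5,"xyz":[0,0,30],"angular":[0,0,-0.013]},
    {"grip":0.5,"xyz":[0,0,36],"angular":[0,0,-0.013]},
    {"grip":0.4,"xyz":[0,0,36],"angular":[0,0,-0.013]},
    {"grip":0.3,"xyz":[0,0,36],"angular":[0,0,-0.013]},
    {"grip":0.29,"xyz":[0,0,36],"angular":[0,0,-0.013]},
    {"grip":0.29,"xyz":[0,0,36],"angular":[0,0,-0.013]},
  ],
)

```text
time_s: 8.7
tcp_pos: [0.5074, -0.0223, 0.0903]
ee_rot: [[-0.924, -0.382, 0.001], [-0.382, 0.924, 0.0], [-0.001, -0.0, -1.0]]
wrist_force: [-0.8, 0.3, -0.8]
gripper_width: 0.304
gripper_force: 0.0
```

```bash
python3 - <<'E'
from h import *
go([.506,-.0225,.089],112.5)
s=r.sense(); print(s['gripper_width'],s['gripper_force'])
E
```

```text
t 8.7 tcp [ 0.5074 -0.0223  0.0903] F [-0.8  0.3 -0.8] M [ 0.05 -0.12 -0.06] j6 -83.4 -> [1.3 0.3 1.3] [-0.     0.001 -0.001]
0.30395262175353155 0.0
```

move_arm(
  series=[
    {"grip":0.29,"xyz":[1,0,1],"angular":[0,0,-0.1]},
    {"grip":0.29,"xyz":[1,0,1],"angular":[0,0,-0.2]},
    {"grip":0.29,"xyz":[1,0,1],"angular":[0,0,-0.3]},
    {"grip":0.29,"xyz":[1,0,1],"angular":[0,0,-0.4]},
    {"grip":0.29,"xyz":[1,0,1],"angular":[0,0,-0.4]},
  ],
)

```text
time_s: 9.2
tcp_pos: [0.5062, -0.0227, 0.0889]
ee_rot: [[-0.703, -0.712, 0.001], [-0.712, 0.703, 0.0], [-0.001, -0.0, -1.0]]
wrist_force: [0.3, -0.4, 0.3]
gripper_width: 0.294
gripper_force: 0.1
```

```bash
python3 - <<'E'
from h import *
go([.506,-.0225,.089])
c=save('side','s2.png'); cv2.imwrite('pics/scrop2.png',cv2.resize(c['img'][130:260,210:390,::-1],(720,520),interpolation=cv2.INTER_CUBIC))
E
```

```text
t 9.2 tcp [ 0.5062 -0.0227  0.0889] F [ 0.3 -0.4  0.3] M [ 0.1  -0.06 -0.06] j6 -60.5 -> [ 0.   0.3 -0.1] [0. 0. 0.]
```

View pics/scrop2.png

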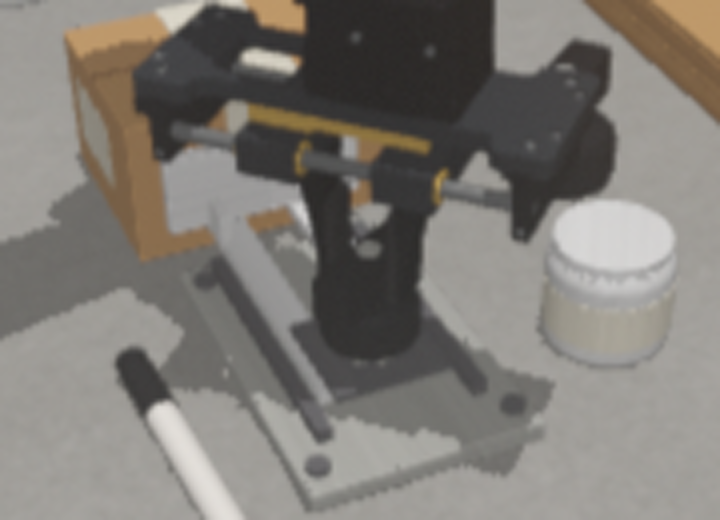

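The knob's hub bottom is near (370,357) in the crop and the fingers straddle the wing. I'll track that bottom edge while turning back.

```bash
cat > t.py <<'E'
from h import *
import time
s=r.sense(); c=save('side','t_%d.png'%int(s['time_s']*100)); g=c['img'].astype(int).sum(2)
print('t',s['time_s'],'M',np.round(s['moment'],2),'F',np.round(s['wrist_force'],1),'w',round(s['gripper_width'],3),'z',round(s['tcp_pos'][2],4))
print('rows212-226',g[212:227,298:307].mean(1).astype(int))
m=(g[184:200,296:308]>170); v,u=np.nonzero(m); print('pilot',m.sum(),v.mean()+184 if m.any() else '')
E
python3 t.py
```

```text
t 9.25 M [ 0.13 -0.03  0.02] F [-0.3 -0.  -0.3] w 0.294 z 0.0889
rows212-226 [157 157 157 157 157 157 161 185 252 247 229 228 228 228 233]
pilot 86 188.68604651162792
```

move_arm(
  series=[
    {"grip":0.29,"xyz":[0,0,0],"angular":[0,0,-0.1]},
    {"grip":0.29,"xyz":[0,0,0],"angular":[0,0,-0.2]},
    {"grip":0.29,"xyz":[0,0,0],"angular":[0,0,-0.2]},
  ],
)

```text
time_s: 9.6
tcp_pos: [0.5061, -0.0227, 0.0887]
ee_rot: [[-0.548, -0.836, 0.0], [-0.836, 0.548, 0.0], [-0.0, -0.0, -1.0]]
wrist_force: [-0.1, 1.1, 0.5]
gripper_width: 0.291
gripper_force: 0.1
```

```bash
python3 t.py
```

```text
t 9.6 M [ 0.16 -0.09  0.  ] F [-0.1  1.1  0.5] w 0.291 z 0.0887
rows212-226 [152 153 154 154 156 156 157 186 251 246 228 226 226 227 232]
pilot 83 189.12048192771084
```

move_arm(
  series=[
    {"grip":0.29,"xyz":[0,0,0],"angular":[0,0,-0.1]},
    {"grip":0.29,"xyz":[0,0,0],"angular":[0,0,-0.2]},
    {"grip":0.29,"xyz":[0,0,0],"angular":[0,0,-0.2]},
  ],
)

```text
time_s: 9.95
tcp_pos: [0.506, -0.0229, 0.0886]
ee_rot: [[-0.372, -0.928, -0.0], [-0.928, 0.372, -0.0], [0.0, 0.0, -1.0]]
wrist_force: [-0.1, 0.0, 0.1]
gripper_width: 0.289
gripper_force: 0.0
```

```bash
python3 t.py
```

```text
t 9.95 M [ 0.04 -0.11 -0.05] F [-0.1  0.   0.1] w 0.289 z 0.0886
rows212-226 [155 157 155 158 157 158 160 184 250 246 229 226 227 228 240]
pilot 77 189.76623376623377
```

Not dropped yet; the edge stays at row 219.

move_arm(
  series=[
    {"grip":0.29,"xyz":[0,0,0],"angular":[0,0,-0.1]},
    {"grip":0.29,"xyz":[0,0,0],"angular":[0,0,-0.2]},
    {"grip":0.29,"xyz":[0,0,0],"angular":[0,0,-0.2]},
  ],
)

```text
time_s: 10.3
tcp_pos: [0.506, -0.0229, 0.0886]
ee_rot: [[-0.181, -0.983, 0.0], [-0.983, 0.181, -0.0], [0.0, -0.0, -1.0]]
wrist_force: [0.8, -0.9, -0.1]
gripper_width: 0.292
gripper_force: 0.1
```

```bash
python3 t.py
```

```text
t 10.3 M [ 0.08 -0.12 -0.02] F [ 0.8 -0.9 -0.1] w 0.292 z 0.0886
rows212-226 [156 154 153 154 158 156 158 164 207 224 227 226 228 227 232]
pilot 71 191.88732394366198
```

move_arm(
  series=[
    {"grip":0.29,"xyz":[0,0,0],"angular":[0,0,-0.1]},
    {"grip":0.29,"xyz":[0,0,0],"angular":[0,0,-0.15]},
    {"grip":0.29,"xyz":[0,0,0],"angular":[0,0,-0.15]},
  ],
)

```text
time_s: 10.65
tcp_pos: [0.5059, -0.0229, 0.0885]
ee_rot: [[-0.033, -0.999, -0.0], [-0.999, 0.033, 0.0], [-0.0, 0.0, -1.0]]
wrist_force: [0.3, 0.2, -0.5]
gripper_width: 0.291
gripper_force: 4.5
```

```bash
python3 t.py
```

```text
t 10.65 M [ 0.04 -0.11 -0.14] F [ 0.3  0.2 -0.5] w 0.291 z 0.0885
rows212-226 [153 153 153 154 155 155 156 161 191 218 224 226 226 227 233]
pilot 52 191.3846153846154
```

```bash
python3 - <<'E'
from h import *
a=load('t_925.png')['img']; b=load('t_1065.png')['img']
f=lambda i:cv2.resize(i[165:235,270:340,::-1],(400,400),interpolation=cv2.INTER_CUBIC)
cv2.imwrite('pics/cmp.png',np.hstack([f(a),f(b)]))
c=load('t_925.png')
R=cv2.Rodrigues(np.array(c['rvec'],float))[0]
for z in (.0365,.028,.0845,.076,.067): print(z,cv2.projectPoints(np.array([[.506,-.0225,z]]),np.array(c['rvec'],float),np.array(c['tvec'],float),np.array(c['camera_matrix']),None)[0].ravel())
E
```

```text
0.0365 [302.71072167 213.03023113]
0.028 [302.77768574 216.47186648]
0.0845 [302.31518664 192.70160868]
0.076 [302.38746507 196.41637704]
0.067 [302.46292072 200.29443892]
```

View pics/cmp.png

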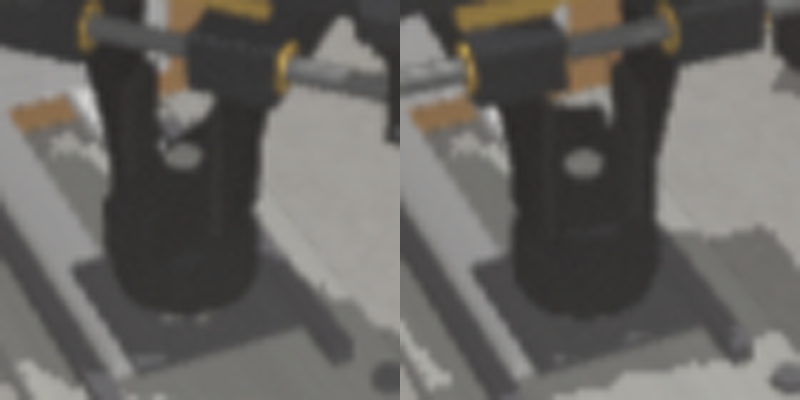

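The cap mark only sank about 1 px (2-3 mm), so the knob is probably hung up on the pads. I'll ease the fingers and look again.

move_arm(
  series=[
    {"grip":0.32,"xyz":[0,0,0],"angular":[0,0,0.05]},
    {"grip":0.36,"xyz":[0,0,0],"angular":[0,0,0.1]},
    {"grip":0.36,"xyz":[0,0,0],"angular":[0,0,0.1]},
  ],
)

```text
time_s: 11.0
tcp_pos: [0.506, -0.0228, 0.0886]
ee_rot: [[-0.131, -0.991, -0.0], [-0.991, 0.131, -0.0], [0.0, 0.0, -1.0]]
wrist_force: [-0.1, 0.3, 1.1]
gripper_width: 0.353
gripper_force: 0.0
```

```bash
cat >> t.py <<'E'
def cap(i):
    g=i.astype(int).sum(2)[188:202,296:309]; m=(g>190).astype(np.uint8)
    n,l,st,ce=cv2.connectedComponentsWithStats(m,connectivity=4)
    return [(int(st[k][4]),np.round(ce[k]+[296,188],1).tolist()) for k in range(1,n)]
print('cap',cap(c['img']),'ref',cap(load('t_925.png')['img']))
E
python3 t.py
```

```text
t 11.0 M [ 0.1  -0.03 -0.01] F [-0.1  0.3  1.1] w 0.353 z 0.0886
rows212-226 [155 155 155 155 156 157 157 157 157 159 174 210 225 228 239]
pilot 121 191.04132231404958
cap [(55, [299.2, 194.5]), (31, [307.2, 193.1])] ref [(42, [300.9, 191.1])]
```

The hub edge now sits at row 222.5, 3.5 px lower, which matches the predicted 3.4 px for the 8 mm drop. Next I'll lower the fingers over the wing and turn forwards.

move_arm(
  series=[
    {"grip":0.36,"xyz":[0,0,3],"angular":[0,0,0]},
    {"grip":0.36,"xyz":[0,0,6],"angular":[0,0,0]},
    {"grip":0.32,"xyz":[0,0,7],"angular":[0,0,0]},
    {"grip":0.27,"xyz":[0,0,7],"angular":[0,0,0]},
    {"grip":0.27,"xyz":[0,0,7],"angular":[0,0,0.1]},
    {"grip":0.27,"xyz":[0,0,7],"angular":[0,0,0.2]},
    {"grip":0.27,"xyz":[0,0,7],"angular":[0,0,0.3]},
    {"grip":0.27,"xyz":[0,0,7],"angular":[0,0,0.4]},
  ],
)

```text
time_s: 11.85
tcp_pos: [0.5059, -0.0228, 0.0816]
ee_rot: [[-0.508, -0.861, -0.0], [-0.861, 0.508, -0.0], [0.0, 0.0, -1.0]]
wrist_force: [-0.5, -1.1, -0.4]
gripper_width: 0.273
gripper_force: 0.4
```

```bash
python3 t.py
```

```text
t 11.85 M [0.06 0.17 0.07] F [-0.5 -1.1 -0.4] w 0.273 z 0.0816
rows212-226 [153 153 154 153 154 156 155 156 157 158 172 209 225 226 232]
pilot 94 190.13829787234042
cap [(2, [296.0, 188.5]), (1, [307.0, 188.0]), (9, [307.2, 193.1]), (29, [301.6, 195.0])] ref [(42, [300.9, 191.1])]
```

move_arm(
  series=[
    {"grip":0.27,"xyz":[0,0,0.5],"angular":[0,0,0.1]},
    {"grip":0.27,"xyz":[0,0,0.5],"angular":[0,0,0.2]},
    {"grip":0.27,"xyz":[0,0,0.5],"angular":[0,0,0.3]},
    {"grip":0.27,"xyz":[0,0,0.5],"angular":[0,0,0.4]},
    {"grip":0.27,"xyz":[0,0,0.5],"angular":[0,0,0.4]},
  ],
)

```text
time_s: 12.4
tcp_pos: [0.5058, -0.0229, 0.0812]
ee_rot: [[-0.8, -0.6, -0.0], [-0.6, 0.8, -0.0], [0.0, 0.0, -1.0]]
wrist_force: [-0.7, 0.1, 0.4]
gripper_width: 0.268
gripper_force: 0.3
```

```bash
python3 t.py
```

```text
t 12.4 M [0.15 0.05 0.  ] F [-0.7  0.1  0.4] w 0.268 z 0.0812
rows212-226 [151 153 155 154 154 156 155 157 157 158 167 207 224 227 231]
pilot 69 190.95652173913044
cap [(8, [300.2, 188.6]), (1, [299.0, 191.0]), (29, [302.0, 195.1])] ref [(42, [300.9, 191.1])]
```

move_arm(
  series=[
    {"grip":0.27,"xyz":[0,0,0.5],"angular":[0,0,0.1]},
    {"grip":0.27,"xyz":[0,0,0.5],"angular":[0,0,0.2]},
    {"grip":0.27,"xyz":[0,0,0.5],"angular":[0,0,0.3]},
    {"grip":0.27,"xyz":[0,0,0.5],"angular":[0,0,0.3]},
  ],
)

```text
time_s: 12.85
tcp_pos: [0.5057, -0.0227, 0.0805]
ee_rot: [[-0.941, -0.338, -0.001], [-0.338, 0.941, 0.0], [0.0, 0.0, -1.0]]
wrist_force: [-1.0, 1.3, 0.2]
gripper_width: 0.27
gripper_force: 0.6
```

```bash
python3 t.py
```

```text
t 12.85 M [ 0.26  0.22 -0.01] F [-1.   1.3  0.2] w 0.27 z 0.0805
rows212-226 [152 158 159 155 155 155 155 155 155 156 163 197 220 226 231]
pilot 53 190.0754716981132
cap [(3, [305.0, 188.0]), (16, [300.5, 195.5])] ref [(42, [300.9, 191.1])]
```

move_arm(
  series=[
    {"grip":0.27,"xyz":[0,0,0.5],"angular":[0,0,0.1]},
    {"grip":0.27,"xyz":[0,0,0.5],"angular":[0,0,0.2]},
    {"grip":0.27,"xyz":[0,0,0.5],"angular":[0,0,0.2]},
  ],
)

```text
time_s: 13.2
tcp_pos: [0.5055, -0.0226, 0.0798]
ee_rot: [[-0.99, -0.144, -0.001], [-0.144, 0.99, 0.0], [0.001, 0.0, -1.0]]
wrist_force: [-3.0, 1.7, 0.7]
gripper_width: 0.274
gripper_force: 1.2
```

```bash
python3 t.py
```

```text
t 13.2 M [ 0.57  0.53 -0.02] F [-3.   1.7  0.7] w 0.274 z 0.0798
rows212-226 [147 155 156 155 153 152 154 152 154 154 156 179 212 224 227]
pilot 77 188.1818181818182
cap [(24, [301.9, 189.0]), (6, [299.5, 196.0])] ref [(42, [300.9, 191.1])]
```

move_arm(
  series=[
    {"grip":0.27,"xyz":[0,0,0.3],"angular":[0,0,0.1]},
    {"grip":0.27,"xyz":[0,0,0.5],"angular":[0,0,0.2]},
    {"grip":0.27,"xyz":[0,0,0.5],"angular":[0,0,0.2]},
  ],
)

```text
time_s: 13.55
tcp_pos: [0.5054, -0.0225, 0.0792]
ee_rot: [[-0.998, 0.055, -0.001], [0.055, 0.998, 0.0], [0.001, 0.0, -1.0]]
wrist_force: [-2.6, 3.3, -1.2]
gripper_width: 0.269
gripper_force: 1.8
```

```bash
python3 t.py
```

```text
t 13.55 M [1.04 0.61 0.06] F [-2.6  3.3 -1.2] w 0.269 z 0.0792
rows212-226 [147 153 157 155 153 153 153 152 153 153 155 167 206 221 225]
pilot 59 188.61016949152543
cap [(15, [300.9, 198.3])] ref [(42, [300.9, 191.1])]
```

move_arm(
  series=[
    {"grip":0.27,"xyz":[0,0,0],"angular":[0,0,0.06]},
    {"grip":0.27,"xyz":[0,0,0],"angular":[0,0,0.12]},
    {"grip":0.27,"xyz":[0,0,0],"angular":[0,0,0.12]},
  ],
)

```text
time_s: 13.9
tcp_pos: [0.5051, -0.0224, 0.0788]
ee_rot: [[-0.985, 0.174, -0.002], [0.174, 0.985, 0.0], [0.002, 0.0, -1.0]]
wrist_force: [-3.5, 4.3, -1.8]
gripper_width: 0.271
gripper_force: 3.5
```

```bash
python3 t.py
```

```text
t 13.9 M [1.39 0.78 0.15] F [-3.5  4.3 -1.8] w 0.271 z 0.0788
rows212-226 [145 152 156 156 152 152 153 152 153 154 154 163 200 220 222]
pilot 43 186.1627906976744
cap [(3, [296.0, 198.0])] ref [(42, [300.9, 191.1])]
```

move_arm(
  series=[
    {"grip":0.27,"xyz":[0,0,0],"angular":[0,0,0.06]},
    {"grip":0.27,"xyz":[0,0,0],"angular":[0,0,0.1]},
    {"grip":0.27,"xyz":[0,0,0],"angular":[0,0,0.1]},
  ],
)

```text
time_s: 14.25
tcp_pos: [0.505, -0.0223, 0.0786]
ee_rot: [[-0.962, 0.271, -0.002], [0.271, 0.962, 0.001], [0.002, -0.0, -1.0]]
wrist_force: [-2.7, 5.5, -4.1]
gripper_width: 0.268
gripper_force: 4.8
```

```bash
python3 t.py
```

```text
t 14.25 M [1.62 0.7  0.19] F [-2.7  5.5 -4.1] w 0.268 z 0.0786
rows212-226 [146 150 154 156 154 153 153 153 152 153 154 161 194 217 222]
pilot 36 185.05555555555554
cap [] ref [(42, [300.9, 191.1])]
```

move_arm(
  series=[
    {"grip":0.27,"xyz":[0,0,0],"angular":[0,0,0.05]},
    {"grip":0.27,"xyz":[0,0,0],"angular":[0,0,0.1]},
    {"grip":0.27,"xyz":[0,0,0],"angular":[0,0,0.1]},
  ],
)

```text
time_s: 14.6
tcp_pos: [0.5049, -0.0222, 0.0782]
ee_rot: [[-0.93, 0.366, -0.003], [0.366, 0.93, 0.001], [0.003, -0.0, -1.0]]
wrist_force: [-2.8, 6.9, -4.7]
gripper_width: 0.268
gripper_force: 5.3
```

```bash
python3 t.py
```

```text
t 14.6 M [1.71 0.56 0.15] F [-2.8  6.9 -4.7] w 0.268 z 0.0782
rows212-226 [146 150 156 157 154 154 154 154 154 155 154 157 187 214 222]
pilot 39 185.15384615384616
cap [] ref [(42, [300.9, 191.1])]
```

move_arm(
  series=[
    {"grip":0.27,"xyz":[0,0,0],"angular":[0,0,0.05]},
    {"grip":0.27,"xyz":[0,0,0.3],"angular":[0,0,0.1]},
    {"grip":0.27,"xyz":[0,0,0.3],"angular":[0,0,0.1]},
  ],
)

```text
time_s: 14.95
tcp_pos: [0.5048, -0.0221, 0.0779]
ee_rot: [[-0.889, 0.457, -0.003], [0.457, 0.889, 0.001], [0.003, -0.0, -1.0]]
wrist_force: [-2.9, 6.2, -5.5]
gripper_width: 0.277
gripper_force: 5.4
```

```bash
python3 t.py
```

```text
t 14.95 M [1.85 0.59 0.13] F [-2.9  6.2 -5.5] w 0.277 z 0.0779
rows212-226 [145 149 156 158 156 152 153 153 153 152 154 157 178 209 222]
pilot 46 185.54347826086956
cap [] ref [(42, [300.9, 191.1])]
```

move_arm(
  series=[
    {"grip":0.27,"xyz":[0,0,0],"angular":[0,0,0.05]},
    {"grip":0.27,"xyz":[0,0,0],"angular":[0,0,0.08]},
    {"grip":0.27,"xyz":[0,0,0],"angular":[0,0,0.08]},
  ],
)

```text
time_s: 15.3
tcp_pos: [0.5047, -0.022, 0.0778]
ee_rot: [[-0.85, 0.526, -0.003], [0.526, 0.851, 0.001], [0.003, -0.001, -1.0]]
wrist_force: [-2.6, 6.7, -5.8]
gripper_width: 0.271
gripper_force: 10.2
```

```bash
python3 t.py
```

```text
t 15.3 M [2.12 0.61 0.39] F [-2.6  6.7 -5.8] w 0.271 z 0.0778
rows212-226 [144 148 155 158 154 152 154 153 154 153 154 156 177 211 223]
pilot 48 186.20833333333334
cap [(6, [307.7, 198.5])] ref [(42, [300.9, 191.1])]
```

move_arm(
  series=[
    {"grip":0.27,"xyz":[0,0,0],"angular":[0,0,0.03]},
    {"grip":0.27,"xyz":[0,0,0],"angular":[0,0,0.03]},
  ],
)

```text
time_s: 15.55
tcp_pos: [0.5048, -0.0219, 0.0778]
ee_rot: [[-0.835, 0.551, -0.003], [0.551, 0.835, 0.001], [0.003, -0.001, -1.0]]
wrist_force: [-2.9, 7.0, -6.4]
gripper_width: 0.274
gripper_force: 13.9
```

```bash
python3 t.py
```

```text
t 15.55 M [2.09 0.6  0.49] F [-2.9  7.  -6.4] w 0.274 z 0.0778
rows212-226 [144 149 155 157 154 153 153 153 153 155 153 156 178 211 222]
pilot 50 187.34
cap [(11, [307.1, 198.4])] ref [(42, [300.9, 191.1])]
```

Firm at 0.49 Nm with no further sinking. Letting go.

move_arm(
  series=[
    {"grip":0.32,"xyz":[0,0,0],"angular":[0,0,0]},
    {"grip":0.45,"xyz":[0,0,0],"angular":[0,0,0]},
    {"grip":0.55,"xyz":[0,0,0],"angular":[0,0,0]},
    {"grip":0.55,"xyz":[0,0,-5],"angular":[0,0,0]},
    {"grip":0.55,"xyz":[0,0,-25],"angular":[0,0,0]},
    {"grip":0.55,"xyz":[0,0,-60],"angular":[0,0,0]},
    {"grip":0.55,"xyz":[0,0,-100],"angular":[0,0,0]},
    {"grip":0.55,"xyz":[60,0,-130],"angular":[0,0,0]},
    {"grip":0.55,"xyz":[60,0,-130],"angular":[0,0,0]},
  ],
)

```text
time_s: 16.5
tcp_pos: [0.4555, 0.011, 0.2125]
ee_rot: [[-0.832, 0.554, 0.005], [0.554, 0.832, 0.002], [-0.003, 0.005, -1.0]]
wrist_force: [0.6, -0.0, -0.1]
gripper_width: 0.549
gripper_force: 0.0
```

```bash
python3 t.py; python3 - <<'E'
from h import *
i=load('s2.png')['img']; import glob
c=save('side','s9.png'); cv2.imwrite('pics/scrop9.png',cv2.resize(c['img'][130:260,210:390,::-1],(720,520),interpolation=cv2.INTER_CUBIC))
E
```

```text
t 16.5 M [-0.02 -0.21 -0.  ] F [ 0.6 -0.  -0.1] w 0.549 z 0.2125
rows212-226 [177 176 177 174 170 166 163 162 161 162 161 163 192 272 299]
pilot 192 191.5
cap [(146, [301.7, 193.4])] ref [(42, [300.9, 191.1])]
```

View pics/scrop9.png

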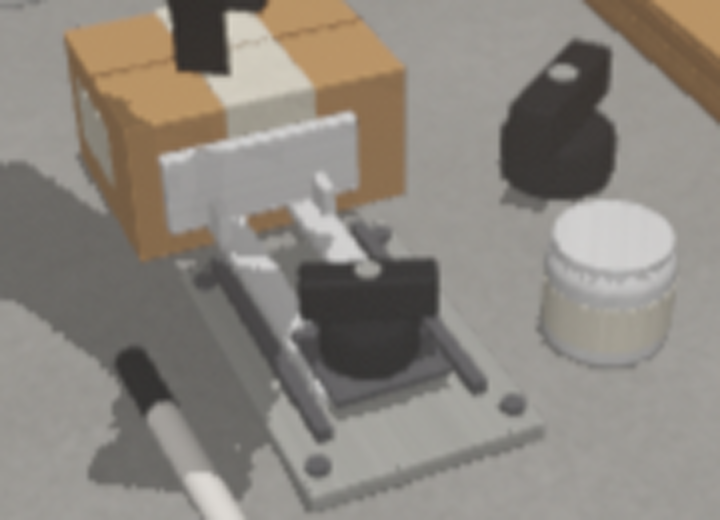

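The knob is upright with its cap at (368,269) in the crop. That is row 197.3, matching the clamped height of about 61 mm. The stop rests on the carton and the gripper is clear.

```bash
python3 -c "
from station import r
print(r.finish_job())"
```

```text
the job is handed in; nothing more can be done
None
```

The job is handed in; no verdict came back. By force readings and camera, the stop rests against the carton, and the knob dropped into its thread and was turned up firm (about 0.5 Nm) to its clamped height. The gripper has let go and is clear.

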